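# Close the UV shield and fire the lamp with the foot switch

## Robot

A 6-joint arm with a two-finger parallel gripper is mounted at the origin on the work surface. World frame = base frame: x ahead of the robot, y to its left, z up, the work surface at z = 0. Lengths are in m, angles in rad, forces in N, time in s.
With the tool pointing down it reaches from about 0.375 to 0.975 m from the base axis. Payload 3.8 kg.
Tool frame: the origin (TCP) lies between the finger pads; the fingertips stand 17 mm ahead of it and the grasp point (between the pads) lies 2 mm behind it; z points along the fingers, y is the line along which they close (so a half turn about z gives the same grasp; the last joint's range is limited). The gripper opens to 85 mm and grips with 20 to 120 N. Pads are 22 mm wide; open, the fingers measure 114 mm over their backs; the gripper's body (76 mm by 85 mm) begins 54 mm behind the grasp point. The pads swing forward as they close: fully open they stand 13 mm farther back than shut.
Start: joints at [1.077, 0.264, 1.604, -0, 1.274, -0.037], TCP at [0.298, 0.606, 0.248] pointing down, gripper open.
Joint ranges: [-2.63, 2.63], [-0.94, 2.18], [0.31, 2.57], [-1.31, 4.45], [0, 2.66], [-2.55, 2.55]. Speed limits (rad/s): [2.57, 2.57, 3.14, 3.14, 3.14, 3.14].

## Interface

Orientations are given as a unit quaternion [w, x, y, z].
In Python, from workcell import arm, cams gives the robot as it stands.
- The arm moves only by the shell command python3 -m handwheel 'ROWS' [FORCE]. ROWS is JSON, a list of rows, each a list of 3 entries, a list of its own where there are three numbers: the opening, from 0 (shut) to 1 (fully open), then the shift along the tool's x, y, z in units of 0.4 m (1.0 is 0.4 m), then the turn about the tool's z in units of 6 degrees (1.0 is 6 degrees). In form: [[claw, [x, y, z], turn], ...]. A call has 1 to 10 rows; each row shifts and turns the commanded pose from where the row before left it, along the tool's axes as they then stand; what a row does not reach is not made up. A row lasts 1/12 s, in which the tool goes at most 41.7 mm and 7.16 degrees, less where a joint would pass 70% of its speed; a pose out of reach is approached as far as the arm can. A call with a number of a shift or a turn outside -1 to 1 is refused whole. A call with a gripper value outside its range is refused whole. The fingers move at their own pace and stop on an object; FORCE is the grip in N (left out, the last holds). Time passes only in rows, so rows that do not move let the fingers close. It gives the time, the measured TCP pose, the force, the opening and the grip force at its end, in the units of the state.
- arm.observe(): the state, without advancing time (a new reading comes with each control period).
- cams.get_image(name): name is "scene" or "side" or "wrist"; returns the picture (400x640x3 uint8, blue, green, red); there is no depth.
- cams.camera_params(name): a dict with "fovy" (degrees; the focal length in pixels is half the picture's height over the tangent of half this angle, whatever the lens; pixels are square), "cx", "cy" (the principal point, pixels), "view" (4x4, takes a point from world to camera coordinates); the wrist camera has in their place "hand_eye" (4x4, takes a point from camera to tool coordinates, whose origin is the TCP and whose axes are the flange's). Camera axes: x right, y down, z forward; pixel columns grow to the right and rows downward; lengths in m; the calibration is good to about 2 mm. A picture is of the moment at which its call begins: read the wrist's pose just before it. camera_params takes no time and is no camera call.
- arm.sign_off(): hands the job in; it is judged then, once.
The state is a dict: "clock": time; "joint_pos": joint angles; "joint_velocities": joint speeds; "tau": joint torques, N m; "position": TCP position; "tool_rot": TCP orientation; "force": force on the tool from outside, world axes, zero at the start; "torque": the same for the moment, N m; "width": finger opening in m; "gripper_force": force on a finger pad.
Only numpy, scipy, OpenCV 4.12 (cv2) and the standard library are available. Lean on these libraries where they do the work, as an engineer would, in place of code of your own. Each camera call takes 0.05 s, during which the arm holds its last target. There are 200 camera calls.

## Task

The tubes on the UV illuminator are ready to be read: unlock the folding stay that holds the amber shield up by pushing in its knuckle, then lower the shield gently until it is fully shut, never letting it drop. Only when it is shut, push the foot switch's pedal right down to its stop with the gripper, keep it down for two seconds and let it come back up. Leave everything else on the bench where it stands.

Things in the scene. Friction and masses are not known exactly. Their poses are not given: they have to be found in the camera images.
- illuminator: Low white UV illuminator box, 200 (its x) x 240 (its y) x 105 mm high, fixed to the bench. Origin: centre of its underside; -x is its front with the dark control panel (towards the robot), z up. Its shield is hinged along the top of its back (+x) edge; a folding stay is on its right-hand side (-y).
- shield (a joint): Angle (rad) by which the amber shield has been closed: 0 = open as at the start, 75 degrees up from level on its locked stay; 1.309 = fully shut, flat on the box. The hinge is stiff: with the stay broken the shield (about 0.6 kg) stays put while nearly upright (below about 0.25), but from about 0.3 on it may fall by itself and slam, so it needs support all the way down.
- shield_hinge (a point): Point on the shield's hinge axis, mid-width, at the top of the box's back edge (106 mm above the bench). The axis is the box's y axis.
- shield_handle (a point): Middle of the handle's grip bar: dark round bar 12 mm thick, 110 mm long, parallel to the hinge (box's y), 42 mm beyond the shield's free edge on an arm at each end. 242 mm from the hinge axis; 342 mm above the bench at the start, 114 mm when shut, then 42 mm in front of the box. The shield is a 200 x 240 mm frame, 16 mm thick. The point turns with it.
- knuckle (a point): Knuckle of the stay: centre of a dark round boss, 20 mm thick, 22 mm long, axis along the box's y, centre 17 mm out from the box's right side, 163 mm above the bench at the start. It is locked 12 mm past the straight line, on its front, upper side. Pushed backwards and down at 45 degrees (2 to 5 N) by some 25 mm it is unlocked; it then folds that way as the shield comes down.
- stay_pivot (a point): Lower end of the stay: its pivot on the box's right side, 20 mm below the box's top and 35 mm behind its front face. Two flat steel links (14 x 4 mm, 100 mm between pivots), in the upright plane 8 mm outside the box's side, join it over the knuckle to the shield's edge; at the start they are nearly in line, rising backwards at 45 degrees.
- stay_knuckle (a joint): Bend of the stay at its knuckle (rad): 0 = locked as at the start, 0.24 = links exactly in line, above 0.45 = unlocked and folding; 2.8 when the shield is shut.
- footswitch: Dark cast base of the foot switch, 180 (its x) x 104 (its y) x 17 mm high, fixed to the bench, with two low cheeks up to 43 mm high beside the heel. Origin: centre of its underside; x points from the pedal's heel (hinge, towards the robot) to its toe (free end), z up.
- pedal (a joint): How far the pedal is pressed (rad): 0 = up, 0.22 = down on its stop. A spring brings it back up; on the tread point it starts to move at about 4 N and reaches the stop at about 11 N.
- pedal_tread (a point): Point to press, on the upper face of the grey ribbed pedal plate (155 x 80 mm, 7 mm thick), in the middle of its width, 118 mm from the hinge and 37 mm from the toe end. About 65 mm above the bench when up and 40 mm when on the stop; the plate slopes 14 degrees up to the toe when up and is nearly level when down. The point turns with the pedal.
- tube_rack: Dark red tube rack with tubes, 70 x 190 x 44 mm (55 mm over the tubes), loose, just beyond the foot switch's toe; origin at the centre of its underside. Not to be moved.
- wash_bottle: Small white jar, 52 mm across, 85 mm high, loose, in front of the foot switch's heel; origin at the centre of its underside. Not to be moved.
- red_jar: Glass jar with red cap, 80 mm across, 95 mm high, loose, between the robot and the two devices, near the middle; origin at the centre of its underside. Not to be moved.
- tip_box: Pipette-tip box, violet base and clear lid, 85 x 125 x 95 mm, loose, on the right; origin at the centre of its underside. Not to be moved.
- freezer_box: Flat orange freezer box with clear lid, 130 x 130 x 52 mm, loose, on the left; origin at the centre of its underside. Not to be moved.
Not all that is in view belongs to the job. Leave any green or pink look-alike of the footswitch alone.

How it is judged:
On the way, in this order (a step that is already met when the one before it is completed fails the run):
1. the stay is broken at its knuckle (bend above 0.45 rad) while the shield is still up (value of joint stay_knuckle above 0.45 rad and value of joint shield below 0.6 rad), for 0.1 s.
2. the shield is shut (within 0.03 rad) (value of joint shield above 1.28 rad), for 0.3 s.
3. with the shield shut, the pedal is down on its stop (above 0.20 of 0.22 rad) for 1.5 s (value of joint shield above 1.28 rad and value of joint pedal above 0.2 rad), for 1.5 s.
At the end, for the whole second after the job is handed in: The shield lies shut (within 0.03 rad, 6 mm at its edge) and still, the pedal is back up (within 0.02 rad), and the five listed loose things stand within 30 mm of where they were (value of joint shield above 1.28 rad and velocity of joint shield below 0.05 rad/s and value of joint pedal below 0.02 rad and distance of each of tube_rack, wash_bottle, red_jar, tip_box, freezer_box from where it was at the start of the episode below 0.03 m); the robot touches nothing.
It fails at once if the shield drops or is slammed (closing faster than 1.6 rad/s, 0.35 m/s at its edge) (velocity of joint shield above 1.6 rad/s).
It fails at once if the pedal is pressed (above 0.1 rad) while the shield is open (value of joint pedal above 0.1 rad and value of joint shield below 1.25 rad).
It fails at once if a loose thing is pushed more than 30 mm or tipped over (distance of any of tube_rack, wash_bottle, red_jar, tip_box, freezer_box from where it was at the start of the episode above 0.03 m or angle between any of tube_rack, wash_bottle, red_jar, tip_box, freezer_box's own z axis and vertical above 0.35 rad).
It also fails if it takes over 72 s, if anything falls off the work surface, if the arm or the gripper's body presses on something with over 40 N, if the wrist force passes 120 N, or if a joint passes its speed limit or range.

## Working session

There is one attempt and no reset: what is moved stays moved. The work goes in short steps, Python scripts to look and compute and a shell command to move; the robot and the scene stay as the last step left them, time stands still between calls to the robot, and variables do not carry over. Pictures are saved under pics/ and viewed, at most 11 in all, crops included, and the job is handed in when it is done.

```bash
ls; mkdir -p pics; cat > h.py <<'E'
import numpy as np,cv2
from workcell import arm,cams
from scipy.spatial.transform import Rotation as R
def snap(n,f): 
    im=cams.get_image(n); cv2.imwrite('pics/'+f,im); return im
def cam(n):
    p=cams.camera_params(n); f=200/np.tan(np.radians(p['fovy'])/2); return f,p['cx'],p['cy'],np.array(p['view'])
def ray(n,u,v):
    f,cx,cy,V=cam(n); Rm=V[:3,:3];t=V[:3,3]
    return -Rm.T@t, Rm.T@np.array([(u-cx)/f,(v-cy)/f,1])
def atz(n,u,v,z):
    o,d=ray(n,u,v); return o+d*(z-o[2])/d[2]
def proj(n,P):
    f,cx,cy,V=cam(n); q=np.atleast_2d(P)@V[:3,:3].T+V[:3,3]; return np.c_[f*q[:,0]/q[:,2]+cx,f*q[:,1]/q[:,2]+cy]
E
python3 - <<'E'
from h import *
snap('scene','s0.png');snap('side','d0.png')
print(arm.observe())
for n in('scene','side'):print(n,cams.camera_params(n))
print(cams.camera_params('wrist'))
E
```

```text
pics
{'clock': 0.1, 'joint_pos': array([ 1.07706614e+00,  2.64681919e-01,  1.60525645e+00,  4.49905035e-05,
        1.27372676e+00, -3.69282320e-02]), 'joint_velocities': array([ 0.00094146,  0.00068111, -0.00271805, -0.00102144, -0.00060893,
        0.00059391]), 'tau': array([ 1.44252816e-03, -5.16706574e+01, -3.68589985e+01, -5.80265487e-05,
        6.27834190e-03,  3.21569382e-05]), 'position': array([0.29743052, 0.60522175, 0.24707347]), 'tool_rot': array([-2.92480703e-04,  2.26426630e-01,  9.74027673e-01, -9.94339412e-04]), 'force': array([ 0.70766013, -0.35168664, -0.03755718]), 'torque': array([-0.00756067,  0.02777009,  0.02675916]), 'gripper_force': 0.0, 'width': 0.08535667429250464}
scene {'fovy': 44.229351335967685, 'cx': 318.18451766277235, 'cy': 196.6975043660179, 'view': array([[-0.38198878,  0.92406779,  0.01353858,  0.17142023],
       [ 0.52537665,  0.22918428, -0.81942293, -0.10507529],
       [-0.76030517, -0.30589751, -0.57302946,  2.22382162],
       [ 0.        ,  0.        ,  0.        ,  1.        ]])}
side {'fovy': 57.96869989829783, 'cx': 317.7605583251983, 'cy': 202.80764685658957, 'view': array([[ 0.90264883, -0.4301226 , -0.01482035, -0.44661381],
       [-0.32572581, -0.66024542, -0.67674122,  0.33252575],
       [ 0.28129663,  0.61568704, -0.73607178,  1.28768155],
       [ 0.        ,  0.        ,  0.        ,  1.        ]])}
{'fovy': 63.70713513768331, 'cx': 320.85491128739227, 'cy': 196.61658535453697, 'hand_eye': array([[-5.03947363e-04, -9.59585507e-01, -2.81416773e-01,
         7.11889387e-02],
       [ 9.99999793e-01, -3.71253511e-04, -5.24836415e-04,
        -4.92808827e-04],
       [ 3.99148453e-04, -2.81416979e-01,  9.59585496e-01,
        -1.25951012e-01],
       [ 0.00000000e+00,  0.00000000e+00,  0.00000000e+00,
         1.00000000e+00]])}
```

View pics/s0.png

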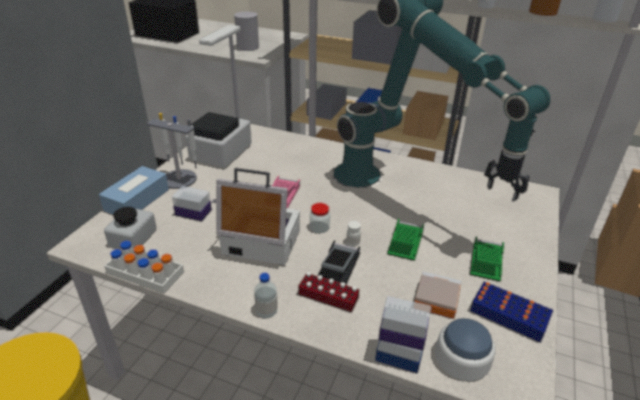

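View pics/d0.png

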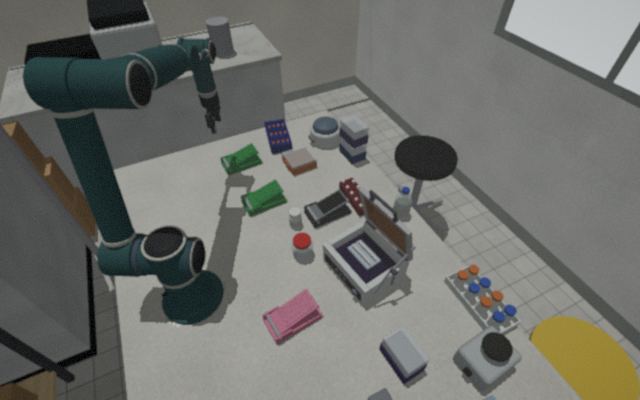

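The scene picture shows the illuminator at about (258,220). Foot switch candidates are dark (340,260), green (405,240), green (487,258) and pink (287,190). The dark one fits: cast dark base, grey plate, red rack at its toe and white jar at its heel. In the side picture the illuminator is at (368,262) and the dark switch at (327,208). I'll confirm with enlarged crops.

```bash
python3 - <<'E'
from h import *
for f,x,y,w,h,o in(('s0',205,160,160,120,'s1'),('d0',275,180,150,120,'d1')):
    im=cv2.imread(f'pics/{f}.png')[y:y+h,x:x+w]
    b=cv2.resize(im,None,fx=5,fy=5,interpolation=cv2.INTER_CUBIC)
    for k in range(0,w,10):
        cv2.line(b,(k*5,0),(k*5,6 if k%20 else 12),(0,0,255),1)
        if (x+k)%20==0 or k%20==0: cv2.putText(b,str(x+k),(k*5,22),0,.35,(0,0,255),1)
    for k in range(0,h,10):
        cv2.line(b,(0,k*5),(8,k*5),(0,0,255),1)
        if k%20==0: cv2.putText(b,str(y+k),(10,k*5+4),0,.35,(0,0,255),1)
    cv2.imwrite(f'pics/{o}.png',b)
E
```

```text
(no output)
```

View pics/s1.png

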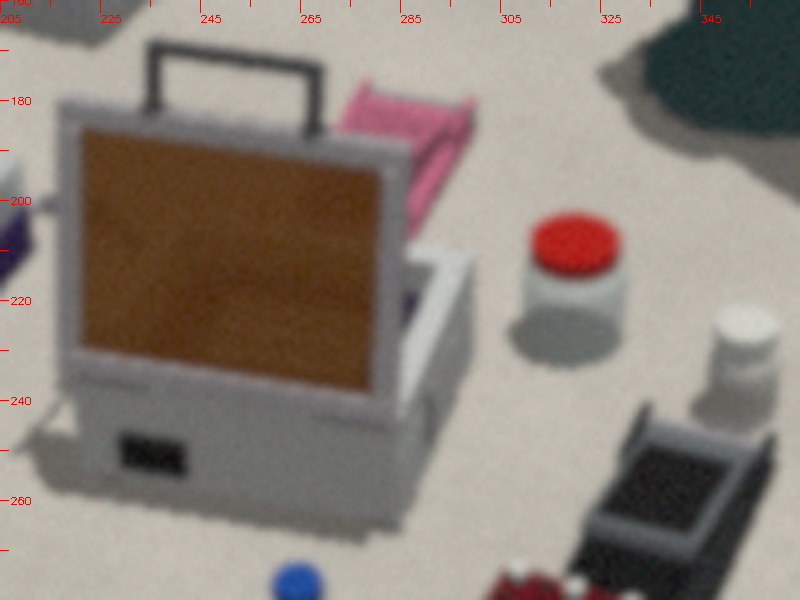

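View pics/d1.png

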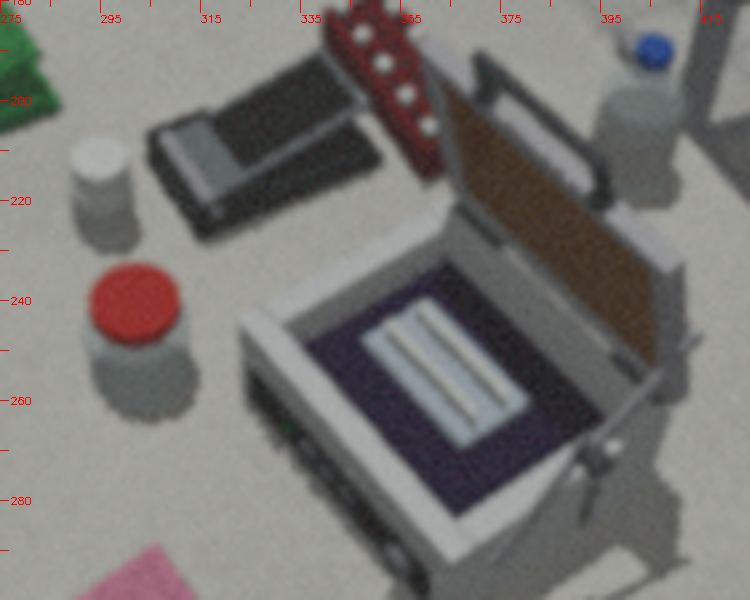

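The crops confirm the dark switch (plate at about (340,255) in the scene picture, rack at its toe, jar at its heel). They also show the knuckle at side (394.6,271) and the handle bar from (371.6,192.4) to (395.6,214.4). Next I'll fit the poses.

```bash
cat >> h.py <<'E'
def T(p,L):
    L=np.atleast_2d(L); c,s=np.cos(p[2]),np.sin(p[2])
    return np.c_[p[0]+c*L[:,0]-s*L[:,1],p[1]+s*L[:,0]+c*L[:,1],L[:,2]]
E
python3 - <<'E'
from h import *
from scipy.optimize import least_squares as ls
I=[('side',(-.1,.12,.105),(324.6,244.4)),('side',(-.1,-.12,.105),(366,291.6)),('side',(.046,.055,.342),(371.6,192.4)),('side',(.046,-.055,.342),(395.6,214.4)),
('side',(-.0033,-.137,.1637),(394.6,271)),('scene',(.1,.12,0),(284,266)),('scene',(-.1,.12,.105),(299.4,212.4)),('scene',(.046,-.055,.342),(235.6,169.6)),('scene',(.046,.055,.342),(268.6,174))]
def fit(K,p0):
    def r(p): return np.concatenate([proj(n,T(p,L))[0]-uv for n,L,uv in K])
    s=ls(r,p0,loss='soft_l1'); print(np.round(s.x,4)); print(np.round(r(s.x).reshape(-1,2),1).tolist()); return s.x
p0=np.r_[atz('side',368,262,.08)[:2],0]
p=fit(I,p0)
for n,L in(('handle',(.046,0,.342)),('knuckle',(-.0033,-.137,.1637)),('shut handle',(-.142,0,.114)),('hinge',(.1,0,.106))):print(n,T(p,L).round(4))
F=[('side',(-.09,-.052,0),(316,228)),('side',(.09,-.052,.01),(351,211.6))]
q=np.r_[atz('side',327,208,.05)[:2],0]
q=fit(F,q)
for n,u,v in(('side',339,191),('side',348,199.6),('scene',323,261.5),('scene',343,268)):
    w=atz(n,u,v,.074); c,s=np.cos(q[2]),np.sin(q[2]); d=w[:2]-q[:2]; print(n,w.round(4),'local',c*d[0]+s*d[1],-s*d[0]+c*d[1])
for n,u,v,z in(('red',320,208,.095),('white',354.5,224,.085)):print(n,atz('scene',u,v,z).round(3))
print('red side',atz('side',302,240.5,.095).round(3),atz('side',294.5,211,.085).round(3))
E
```

```text
[ 0.6037 -0.1672  0.1725]
[[-1.9, -0.9], [-0.0, 0.5], [-0.3, -1.5], [-0.1, -2.5], [-0.5, -0.0], [0.2, 1.2], [-1.1, -2.6], [-1.7, -0.2], [-2.1, -0.3]]
handle [[ 0.649  -0.1593  0.342 ]]
knuckle [[ 0.624  -0.3027  0.1637]]
shut handle [[ 0.4638 -0.1916  0.114 ]]
hinge [[ 0.7022 -0.1501  0.106 ]]
[0.6095 0.1421 0.0564]
[[-1.0, 0.6], [1.1, -0.8]]
side [0.6765 0.1697 0.074 ] local 0.06845171586732512 0.023861092195214796
side [0.6866 0.1092 0.074 ] local 0.07514984230310268 -0.037201722979669324
scene [0.6766 0.1104 0.074 ] local 0.06520861168654092 -0.035417166398374715
scene [0.6796 0.1821 0.074 ] local 0.07230708276766261 0.036057291131005274
red [ 0.43  -0.002  0.095]
white [0.458 0.145 0.085]
red side [ 0.426 -0.014  0.095] [0.46  0.14  0.085]
```

```bash
cat > st.py <<'E'
from h import *
p=np.array([.6037,-.1672,.1725])
s=arm.observe(); P=s['position']; c,sn=np.cos(p[2]),np.sin(p[2]); d=P[:2]-p[:2]
w=s['tool_rot']; Rm=R.from_quat([*w[1:],w[0]]).as_matrix()
print('t',s['clock'].__round__(2) if hasattr(s['clock'],'__round__') else s['clock'],'P',P.round(4),'box',np.round([c*d[0]+sn*d[1],-sn*d[0]+c*d[1],P[2]],4),'yawerr deg',np.degrees(np.arctan2(Rm[1,1],Rm[0,1])-p[2]).round(2),'F',s['force'].round(1),'w',round(s['width'],4),'g',s['gripper_force'],'q',s['joint_pos'].round(2))
E
python3 -m handwheel '[[0,[0,0,-0.02],1],[0,[0,0,-0.02],1],[0,[0,0,-0.02],1],[0,[0,0,-0.02],1],[0,[0,0,-0.02],1],[0,[0,0,-0.02],1],[0,[0,0,-0.02],1],[0,[0,0,-0.02],1],[0,[0,0,0],1]]'; python3 st.py
```

```text
clock: 0.85
position: [0.298, 0.6063, 0.3138]
tool_rot: [-0.0, 0.646, 0.763, 0.001]
force: [0.1, 1.1, 1.2]
width: 0.0004
gripper_force: 0.0
t 0.85 P [0.298  0.6063 0.3138] box [-0.1684  0.8145  0.3138] yawerr deg -0.35 F [0.1 1.1 1.2] w 0.0004 g 0.0 q [ 1.08  0.23  1.52 -0.    1.38  0.91]
```

```bash
python3 -m handwheel '[[0,[-0.04,0,0],0],[0,[-0.08,0,0],0],[0,[-0.08,0,0],0],[0,[-0.08,0,0],0],[0,[-0.08,0,0],0],[0,[-0.08,0,0],0],[0,[-0.08,0,0],0],[0,[-0.08,0,0],0],[0,[-0.08,0,0],0],[0,[-0.08,0,0],0]]' >/dev/null
python3 -m handwheel '[[0,[-0.08,0.01,0],0],[0,[-0.08,0.01,0],0],[0,[-0.08,0.01,0],0],[0,[-0.08,0.01,0],0],[0,[-0.08,0.01,0],0],[0,[-0.08,0.01,0],0],[0,[-0.08,0.01,0],0],[0,[-0.08,0.01,0],0],[0,[-0.08,0.01,0],0],[0,[-0.08,0.01,0],0]]' >/dev/null
python3 st.py
python3 -m handwheel '[[0,[-0.08,0.01,0],0],[0,[-0.08,0.01,0],0],[0,[-0.08,0.01,0],0],[0,[-0.08,0.01,0],0],[0,[-0.08,0.01,0],0],[0,[-0.08,0.01,0],0],[0,[-0.08,0.01,0],0],[0,[-0.08,0,0],0],[0,[-0.08,0,0],0],[0,[-0.04,0,0],0]]' >/dev/null
python3 -m handwheel '[[0,[0,0,0],0],[0,[0,0,0],0]]'
python3 st.py
```

```text
t 2.52 P [ 0.4435 -0.0038  0.312 ] box [-0.1298  0.1885  0.312 ] yawerr deg -0.06 F [ 1.7  0.1 -0.7] w -0.0003 g 0.0 q [-0.06 -0.22  1.98  0.    1.38 -0.24]
clock: 3.52
position: [0.5227, -0.2971, 0.3115]
tool_rot: [-0.001, 0.645, 0.765, 0.0]
force: [0.7, 0.1, 0.9]
width: 0.0002
gripper_force: 0.0
t 3.52 P [ 0.5227 -0.2971  0.3115] box [-0.1021 -0.1141  0.3115] yawerr deg -0.15 F [0.7 0.1 0.9] w 0.0002 g 0.0 q [-0.56  0.09  1.69  0.    1.36 -0.73]
```

```bash
python3 - <<'E'
from h import *
im=snap('wrist','w0.png')
E
```

```text
(no output)
```

View pics/w0.png

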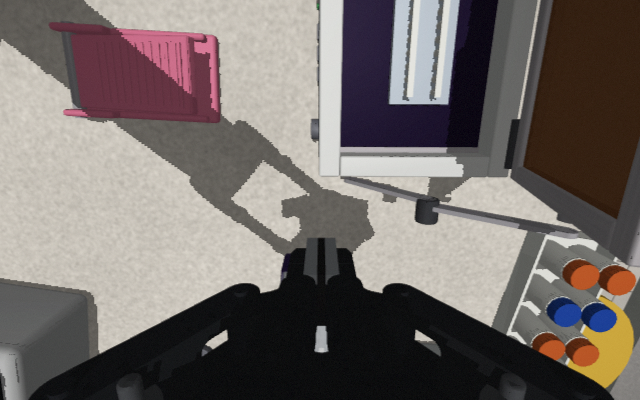

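The wrist picture shows the knuckle boss at (427,211), the box's front right top corner at (320,177), and the stay links running from (345,178) to (577,232).

```bash
cat >> h.py <<'E'
def wrist_atz(u,v,z,s=None):
    s=s or arm.observe(); p=cams.camera_params('wrist'); f=200/np.tan(np.radians(p['fovy'])/2); H=np.array(p['hand_eye'])
    w=s['tool_rot']; M=R.from_quat([*w[1:],w[0]]).as_matrix()
    o=s['position']+M@H[:3,3]; d=M@H[:3,:3]@np.array([(u-p['cx'])/f,(v-p['cy'])/f,1]); return o+d*(z-o[2])/d[2]
def box(P,p=(.6037,-.1672,.1725)):
    c,s=np.cos(p[2]),np.sin(p[2]); d=P[:2]-np.array(p[:2]); return np.round([c*d[0]+s*d[1],-s*d[0]+c*d[1]],4)
E
python3 - <<'E'
from h import *
print('knuckle',box(wrist_atz(427,211,.1637)),'exp -.0033,-.137')
print('corner',box(wrist_atz(320,177,.105)),'exp -.1,-.12')
print('front edge up',box(wrist_atz(320,10,.105)))
print('back corner',box(wrist_atz(500,177,.105)))
print('boss ends',box(wrist_atz(427,200,.1737)),box(wrist_atz(428,223,.1637)))
E
```

```text
knuckle [-0.0068 -0.1361] exp -.0033,-.137
corner [-0.1031 -0.118 ] exp -.1,-.12
front edge up [-0.1027  0.0394]
back corner [ 0.0873 -0.1183]
boss ends [-0.0112 -0.1228] [-0.0049 -0.1476]
```

```bash
python3 -m handwheel '[[0,[-0.04,0.02,0.03],0],[0,[-0.04,0.02,0.04],0],[0,[0,0.02,0.05],0],[0,[0,0.02,0.05],0],[0,[0,0.02,0.05],0],[0,[0,0.02,0.05],0],[0,[0,0.01,0.05],0],[0,[0,0,0.03],0],[0,[0,0,0],0],[0,[0,0,0],0]]'; python3 st.py
```

```text
clock: 4.4
position: [0.5793, -0.3183, 0.1719]
tool_rot: [-0.001, 0.644, 0.765, -0.0]
force: [0.3, 0.1, 0.6]
width: -0.0001
gripper_force: 0.0
t 4.4 P [ 0.5793 -0.3183  0.1719] box [-0.05   -0.1447  0.1719] yawerr deg 0.01 F [0.3 0.1 0.6] w -0.0001 g 0.0 q [-0.54  0.29  1.71  0.    1.14 -0.71]
```

Now I'll approach by 15 mm, then push at 45 degrees.

```bash
python3 -m handwheel '[[0,[0,0.0125,0],0],[0,[0,0.0125,0],0],[0,[0,0.01,0],0],[0,[0,0,0],0]]'; python3 st.py
python3 -m handwheel '[[0,[0,0.01,0.005],0],[0,[0,0.01,0.01],0],[0,[0,0.01,0.01],0],[0,[0,0,0],0]]'; python3 st.py
```

```text
clock: 4.73
position: [0.5952, -0.3175, 0.1739]
tool_rot: [0.001, 0.644, 0.765, 0.0]
force: [0.1, 0.3, 0.5]
width: -0.0002
gripper_force: 0.0
t 4.73 P [ 0.5952 -0.3175  0.1739] box [-0.0342 -0.1467  0.1739] yawerr deg -0.04 F [0.1 0.3 0.5] w -0.0002 g 0.0 q [-0.53  0.31  1.68  0.    1.14 -0.7 ]
clock: 5.07
position: [0.6056, -0.3147, 0.1608]
tool_rot: [-0.001, 0.644, 0.765, 0.0]
force: [-0.2, -0.1, -1.1]
width: -0.0003
gripper_force: 0.0
t 5.07 P [ 0.6056 -0.3147  0.1608] box [-0.0235 -0.1456  0.1608] yawerr deg -0.05 F [-0.2 -0.1 -1.1] w -0.0003 g 0.0 q [-0.52  0.34  1.67  0.    1.13 -0.69]
```

```bash
python3 -m handwheel '[[0,[0,0.01,0],0],[0,[0,0.01,0],0],[0,[0,0,0],0]]'; python3 st.py
python3 -m handwheel '[[0,[0,0.01,0],0],[0,[0,0.01,0.01],0],[0,[0,0,0],0]]'; python3 st.py
```

```text
clock: 5.32
position: [0.6137, -0.3136, 0.1618]
tool_rot: [-0.0, 0.644, 0.765, 0.0]
force: [-0.9, -1.1, 1.3]
width: 0.0005
gripper_force: 0.2
t 5.32 P [ 0.6137 -0.3136  0.1618] box [-0.0153 -0.1459  0.1618] yawerr deg -0.05 F [-0.9 -1.1  1.3] w 0.0005 g 0.15131158288568258 q [-0.51  0.35  1.65  0.    1.14 -0.68]
clock: 5.57
position: [0.622, -0.3123, 0.1578]
tool_rot: [0.0, 0.644, 0.765, 0.0]
force: [-0.9, -0.8, 1.2]
width: 0.0001
gripper_force: 0.2
t 5.57 P [ 0.622  -0.3123  0.1578] box [-0.0069 -0.1461  0.1578] yawerr deg -0.05 F [-0.9 -0.8  1.2] w 0.0001 g 0.19903006497770548 q [-0.5   0.37  1.64  0.    1.13 -0.67]
```

```bash
python3 - <<'E'
from h import *
a=snap('wrist','w1.png')[120:320,220:520]
b=snap('side','d2.png')[190:330,330:480]
cv2.imwrite('pics/c1.png',np.vstack([cv2.resize(a,(480,300)),cv2.resize(b,(321,300),interpolation=cv2.INTER_CUBIC)[:, :480] if 0 else cv2.copyMakeBorder(cv2.resize(b,(321,300),interpolation=cv2.INTER_CUBIC),0,0,0,159,0)]))
E
```

```text
(no output)
```

View pics/c1.png

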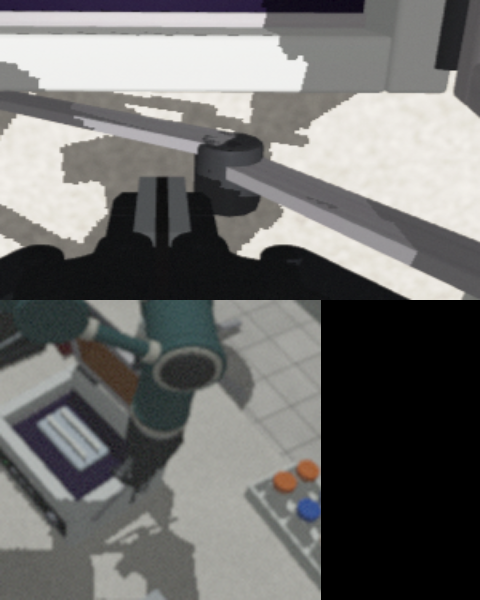

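The fingers are now just touching the front of the boss, overlapping its outer half, so I'll continue the 45-degree push.

```bash
python3 -m handwheel '[[0,[0,0.01,0.01],0],[0,[0,0.01,0.01],0],[0,[0,0,0],0]]'; python3 st.py
python3 -m handwheel '[[0,[0,0.01,0.01],0],[0,[0,0.01,0.01],0],[0,[0,0,0],0]]'; python3 st.py
python3 - <<'E'
from h import *
a=snap('wrist','w2.png')[100:360,200:600]
cv2.imwrite('pics/c2.png',cv2.resize(a,(600,390)))
E
```

```text
clock: 5.92
position: [0.6298, -0.3117, 0.1494]
tool_rot: [0.001, 0.644, 0.765, -0.0]
force: [0.9, -3.6, -2.3]
width: 0.0002
gripper_force: 0.0
t 5.92 P [ 0.6298 -0.3117  0.1494] box [ 0.0009 -0.1468  0.1494] yawerr deg -0.08 F [ 0.9 -3.6 -2.3] w 0.0002 g 0.0 q [-0.49  0.38  1.63 -0.    1.12 -0.67]
clock: 6.17
position: [0.6333, -0.314, 0.1441]
tool_rot: [-0.001, 0.644, 0.765, -0.004]
force: [-15.2, -17.1, 7.5]
width: -0.0
gripper_force: 6.1
t 6.17 P [ 0.6333 -0.314   0.1441] box [ 0.004  -0.1497  0.1441] yawerr deg -0.07 F [-15.2 -17.1   7.5] w -0.0 g 6.080050617456436 q [-0.49  0.4   1.62 -0.01  1.12 -0.66]
```

View pics/c2.png

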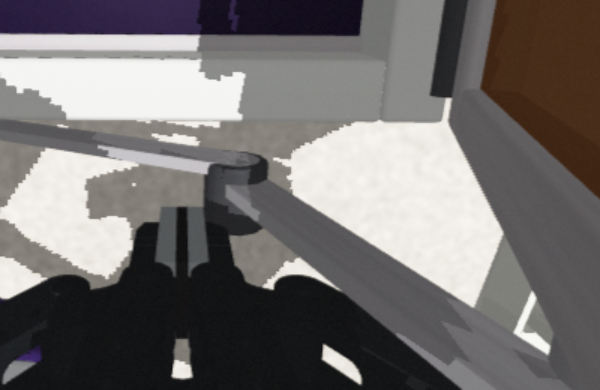

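The boss is at about (358,227) in the wrist picture. I'll check where it now lies on its arc about the stay pivot.

```bash
python3 - <<'E'
from h import *
for z in (.16,.15,.14,.13,.12):
    print(z,box(wrist_atz(358,227,z)),'arc x',(-.068+np.sqrt(.01-(z-.085)**2)).round(4))
E
python3 - <<'E'
from h import *
# bend vs knuckle z on arc, shield pinned open: pivot A, top B fixed
A=np.array([-.065,.085])
for sh in (0,.1,.2,.3):
    k0=np.array([-.0033,.1637]); 
    d=np.array([np.cos(np.pi/4),np.sin(np.pi/4)])*.0993*2; B0=A+d; H=np.array([.1,.106]); v=B0-H
    c,s=np.cos(sh),np.sin(sh); B=H+np.array([c*v[0]-s*v[1],s*v[0]+c*v[1]])
    m=(A+B)/2; L=np.linalg.norm(B-A)/2; h=np.sqrt(max(.01-L*L,0)); n=np.array([B[1]-A[1],-(B-A)[0]])/(2*L)
    print(sh,'knuckle',(m+h*n).round(4),'bend',(.24+2*np.arcsin(h/.1)).round(2))
E
```

```text
0.16 [ 0.0178 -0.1232] arc x -0.0019
0.15 [ 0.019  -0.1272] arc x 0.008
0.14 [ 0.0202 -0.1313] arc x 0.0155
0.13 [ 0.0213 -0.1353] arc x 0.0213
0.12 [ 0.0225 -0.1394] arc x 0.0257
0 knuckle [0.0136 0.1469] bend 0.48
0.1 knuckle [0.024  0.1306] bend 0.93
0.2 knuckle [0.0283 0.1211] bend 1.2
0.3 knuckle [0.0309 0.1134] bend 1.42
```

The boss is at box (0.021, 0.130). That corresponds to a bend of about 0.9 and a shield angle of about 0.1, so the stay is unlocked. I'll retreat and go up.

```bash
python3 -m handwheel '[[0,[-0.01,-0.02,-0.01],0],[0,[-0.01,-0.03,-0.01],0],[0,[0,-0.05,-0.03],0],[0,[0,-0.05,-0.05],0],[0,[0,-0.03,-0.08],0],[0,[0,0,-0.1],0],[0,[0,0,-0.1],0],[0,[0,0,-0.1],0],[0,[0,0,-0.1],0],[0,[0,0,-0.05],0]]'; python3 st.py
python3 -m handwheel '[[0.3,[0.04,0,0],0],[0.3,[0.08,0.01,0],0],[0.3,[0.08,0.03,0],0],[0.3,[0.08,0.03,0],0],[0.3,[0.04,0.03,0],0],[0.3,[0,0,0],0],[0.3,[0,0,0],0]]';python3 st.py
python3 - <<'E'
from h import *
a=snap('wrist','w3.png');b=snap('scene','s3.png')[130:280,190:350]
cv2.imwrite('pics/c3.png',np.hstack([cv2.resize(a,(480,300)),cv2.resize(b,(320,300),interpolation=cv2.INTER_CUBIC)]))
E
```

```text
clock: 7.05
position: [0.5686, -0.3301, 0.4014]
tool_rot: [0.004, 0.644, 0.765, 0.001]
force: [0.2, -0.5, 1.7]
width: 0.0003
gripper_force: 0.0
t 7.05 P [ 0.5686 -0.3301  0.4014] box [-0.0626 -0.1544  0.4014] yawerr deg -0.02 F [ 0.2 -0.5  1.7] w 0.0003 g 0.0 q [-0.56  0.17  1.44  0.    1.52 -0.74]
clock: 7.63
position: [0.5848, -0.1951, 0.3933]
tool_rot: [-0.001, 0.643, 0.766, -0.0]
force: [0.6, -0.2, -1.1]
width: 0.0258
gripper_force: 0.0
t 7.63 P [ 0.5848 -0.1951  0.3933] box [-0.0234 -0.0243  0.3933] yawerr deg 0.12 F [ 0.6 -0.2 -1.1] w 0.0258 g 0.0 q [-0.36  0.1   1.53  0.    1.51 -0.54]
```

View pics/c3.png

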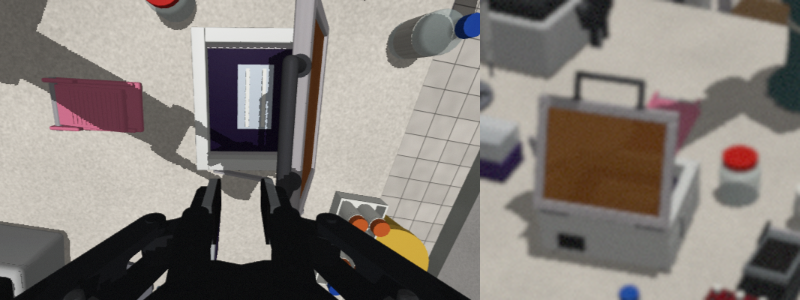

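The bar runs in the wrist picture from about (387,80) to (389,240), in front of the shield.

```bash
python3 - <<'E'
from h import *
s=arm.observe()
for sh in (0,.05,.1,.15,.2):
    a=np.arcsin(.236/.242)-sh; z=.106+.242*np.sin(a); x=.097-.242*np.cos(a)
    print(sh,'model',x.round(4),z.round(4),'seen',box(wrist_atz(387,80,z,s)),box(wrist_atz(389,240,z,s)))
E
```

```text
0 model 0.0434 0.342 seen [0.0103 0.0559] [ 0.0166 -0.0343]
0.05 model 0.0317 0.339 seen [0.0109 0.0561] [ 0.0173 -0.0356]
0.1 model 0.0202 0.3355 seen [0.0115 0.0563] [ 0.0181 -0.0372]
0.15 model 0.0088 0.3313 seen [0.0123 0.0565] [ 0.019 -0.039]
0.2 model -0.0024 0.3267 seen [0.0132 0.0568] [ 0.0201 -0.0411]
```

```bash
python3 -m handwheel '[[0.5,[0.02,0.03,0],0],[0.5,[0.025,0.035,0],0],[0.5,[0.02,0.03,0],0],[0.5,[0,0,0],0],[0.5,[0,0,0],0]]' ;python3 st.py
python3 - <<'E'
from h import *
cv2.imwrite('pics/w4.png',snap('wrist','w4.png'))
E
```

```text
clock: 8.15
position: [0.6188, -0.1641, 0.3937]
tool_rot: [-0.0, 0.643, 0.766, -0.0]
force: [0.5, -0.2, 0.1]
width: 0.0428
gripper_force: 0.0
t 8.15 P [ 0.6188 -0.1641  0.3937] box [0.0154 0.0005 0.3937] yawerr deg 0.03 F [ 0.5 -0.2  0.1] w 0.0428 g 0.0 q [-0.3   0.15  1.48 -0.    1.51 -0.47]
```

View pics/w4.png

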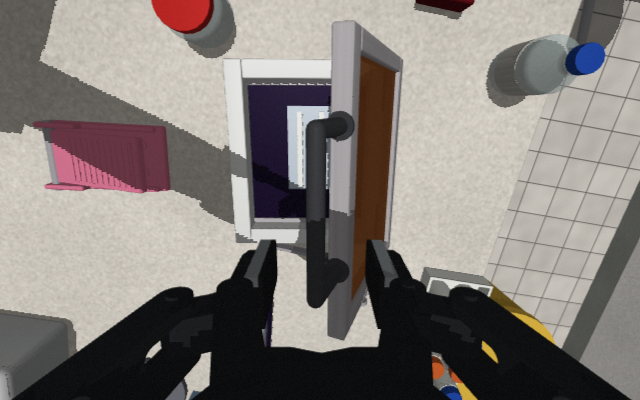

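The bar runs from (317,125) to (317,300), centred between the fingers. I'll descend and close.

```bash
python3 - <<'E'
from h import *
print([box(wrist_atz(317,v,.334)) for v in (125,212,300)])
E
python3 -m handwheel '[[0.5,[0,0,0.03],0],[0.5,[0,0,0.04],0],[0.5,[0,0,0.04],0],[0.5,[0,0,0.03],0],[0.5,[0,0,0.01],0],[0.5,[0,0,0],0]]' ;python3 st.py
python3 -m handwheel '[[0.3,[0,0,0],0],[0.2,[0,0,0],0],[0.1,[0,0,0],0],[0.05,[0,0,0],0],[0,[0,0,0],0],[0,[0,0,0],0],[0,[0,0,0],0]]' 25 ;python3 st.py
```

```text
[array([0.0127, 0.0586]), array([0.0125, 0.0067]), array([ 0.0123, -0.0551])]
clock: 8.7
position: [0.6169, -0.1648, 0.332]
tool_rot: [-0.002, 0.644, 0.765, -0.001]
force: [0.0, 0.7, 0.0]
width: 0.0429
gripper_force: 0.0
t 8.7 P [ 0.6169 -0.1648  0.332 ] box [1.34e-02 1.00e-04 3.32e-01] yawerr deg -0.08 F [0.  0.7 0. ] w 0.0429 g 0.0 q [-0.3   0.16  1.58 -0.    1.41 -0.47]
clock: 9.28
position: [0.618, -0.1652, 0.3358]
tool_rot: [0.001, 0.644, 0.765, -0.0]
force: [-2.8, -1.8, 5.5]
width: 0.011
gripper_force: 24.8
t 9.28 P [ 0.618  -0.1652  0.3358] box [ 0.0144 -0.0005  0.3358] yawerr deg -0.07 F [-2.8 -1.8  5.5] w 0.011 g 24.822935163974762 q [-0.3   0.16  1.57 -0.    1.41 -0.47]
```

```bash
python3 - <<'E'
import numpy as np
r=.242; a=np.radians(np.linspace(70.3,1.0,37)); x=-r*np.cos(a); z=r*np.sin(a)
X=np.round((x-x[0])/.4,3); Z=np.round(-(z-z[0])/.4,3)
for k in range(0,36,9): print([[0,[0,round(float(X[i+1]-X[i]),3),round(float(Z[i+1]-Z[i]),3)],0] for i in range(k,k+9)], X[k+9]*.4,-Z[k+9]*.4)
E
```

```text
[[0, [0, -0.019, 0.007], 0], [0, [0, -0.019, 0.008], 0], [0, [0, -0.018, 0.008], 0], [0, [0, -0.018, 0.009], 0], [0, [0, -0.018, 0.01], 0], [0, [0, -0.018, 0.01], 0], [0, [0, -0.017, 0.011], 0], [0, [0, -0.017, 0.012], 0], [0, [0, -0.016, 0.012], 0]] -0.064 -0.0348
[[0, [0, -0.016, 0.012], 0], [0, [0, -0.016, 0.013], 0], [0, [0, -0.015, 0.014], 0], [0, [0, -0.015, 0.014], 0], [0, [0, -0.014, 0.014], 0], [0, [0, -0.014, 0.015], 0], [0, [0, -0.013, 0.016], 0], [0, [0, -0.013, 0.016], 0], [0, [0, -0.012, 0.016], 0]] -0.1152 -0.0868
[[0, [0, -0.011, 0.017], 0], [0, [0, -0.011, 0.017], 0], [0, [0, -0.011, 0.017], 0], [0, [0, -0.009, 0.018], 0], [0, [0, -0.01, 0.018], 0], [0, [0, -0.008, 0.019], 0], [0, [0, -0.008, 0.018], 0], [0, [0, -0.008, 0.019], 0], [0, [0, -0.006, 0.019], 0]] -0.148 -0.1516
[[0, [0, -0.006, 0.02], 0], [0, [0, -0.006, 0.019], 0], [0, [0, -0.005, 0.02], 0], [0, [0, -0.004, 0.02], 0], [0, [0, -0.003, 0.02], 0], [0, [0, -0.003, 0.02], 0], [0, [0, -0.002, 0.02], 0], [0, [0, -0.001, 0.021], 0], [0, [0, -0.001, 0.02], 0]] -0.16040000000000001 -0.22360000000000002
```

```bash
python3 -m handwheel '[[0,[0,-0.019,0.007],0],[0,[0,-0.019,0.008],0],[0,[0,-0.018,0.008],0],[0,[0,-0.018,0.009],0],[0,[0,-0.018,0.01],0],[0,[0,-0.018,0.01],0],[0,[0,-0.017,0.011],0],[0,[0,-0.017,0.012],0],[0,[0,-0.016,0.012],0],[0,[0,0,0],0]]' >/dev/null;python3 st.py
```

```text
t 10.12 P [ 0.5525 -0.1761  0.2977] box [-0.052  -0.      0.2977] yawerr deg -0.08 F [-4.8 -2.   2.2] w 0.0106 g 25.776657164096832 q [-0.35  0.06  1.75 -0.    1.34 -0.52]
```

```bash
python3 -m handwheel '[[0,[0,-0.016,0.012],0],[0,[0,-0.016,0.013],0],[0,[0,-0.015,0.014],0],[0,[0,-0.015,0.014],0],[0,[0,-0.014,0.014],0],[0,[0,-0.014,0.015],0],[0,[0,-0.013,0.016],0],[0,[0,-0.013,0.016],0],[0,[0,-0.012,0.016],0],[0,[0,0,0],0]]' >/dev/null;python3 st.py
python3 -m handwheel '[[0,[0,-0.011,0.017],0],[0,[0,-0.011,0.017],0],[0,[0,-0.011,0.017],0],[0,[0,-0.009,0.018],0],[0,[0,-0.01,0.018],0],[0,[0,-0.008,0.019],0],[0,[0,-0.008,0.018],0],[0,[0,-0.008,0.019],0],[0,[0,-0.006,0.019],0],[0,[0,0,0],0]]' >/dev/null;python3 st.py
```

```text
t 10.95 P [ 0.5026 -0.1845  0.2451] box [-0.1025  0.0003  0.2451] yawerr deg -0.07 F [ 1.1 -0.9 -6.1] w 0.0114 g 25.009824335575104 q [-0.4   0.    1.9  -0.    1.24 -0.57]
t 11.78 P [ 0.4712 -0.19    0.1805] box [-0.1344  0.0003  0.1805] yawerr deg -0.06 F [ 2.2  2.2 -5. ] w 0.0111 g 25.08010357618332 q [-0.43  0.    2.03 -0.    1.11 -0.6 ]
```

```bash
python3 -m handwheel '[[0,[0,-0.006,0.02],0],[0,[0,-0.006,0.019],0],[0,[0,-0.005,0.02],0],[0,[0,-0.004,0.02],0],[0,[0,-0.003,0.02],0],[0,[0,-0.003,0.02],0],[0,[0,-0.002,0.02],0],[0,[0,-0.001,0.015],0],[0,[0,0,0.01],0],[0,[0,0,0],0]]' >/dev/null;python3 st.py
python3 -m handwheel '[[0,[0,0,0.01],0],[0,[0,0,0.01],0],[0,[0,0,0],0],[0,[0,0,0],0]]' >/dev/null;python3 st.py
```

```text
t 12.62 P [ 0.46   -0.1921  0.116 ] box [-1.458e-01  1.000e-04  1.160e-01] yawerr deg -0.05 F [ 1.9  3.3 -4.9] w 0.0109 g 24.619469046592712 q [-0.45  0.06  2.11 -0.    0.98 -0.62]
t 12.95 P [ 0.4603 -0.1931  0.1135] box [-0.1457 -0.0009  0.1135] yawerr deg -0.01 F [-12.7   7.3  27.1] w 0.011 g 28.44869077205658 q [-0.45  0.06  2.11 -0.    0.98 -0.62]
```

The 27 N upward reaction shows the shield is on its stop. I'll release and lift clear.

```bash
python3 -m handwheel '[[0,[0,0,-0.005],0],[0.1,[0,0,-0.005],0],[0.2,[0,0,0],0],[0.3,[0,0,0],0],[0.3,[0,0,0],0],[0.3,[0,0,-0.03],0],[0.3,[0,0,-0.08],0],[0.3,[0,0,-0.08],0],[0.3,[0,0,-0.08],0],[0.3,[0,0,-0.08],0]]' ;python3 st.py
python3 -m handwheel '[[0,[0.05,0,-0.03],0],[0,[0.08,0.03,0],0],[0,[0.08,0.03,0],0],[0,[0.08,0.04,0],0],[0,[0.08,0.05,0],0],[0,[0.08,0.05,0],0],[0,[0.08,0.05,0],0],[0,[0.08,0.05,0],0],[0,[0.08,0.05,0],0],[0,[0,0,0],0]]' ;python3 st.py
python3 - <<'E'
from h import *
a=snap('wrist','w5.png');b=snap('side','d5.png')[150:330,270:470]
cv2.imwrite('pics/c5.png',np.hstack([cv2.resize(a,(480,300)),cv2.resize(b,(320,288),interpolation=cv2.INTER_CUBIC)[:300] if 0 else cv2.resize(b,(320,300),interpolation=cv2.INTER_CUBIC)]))
E
```

```text
clock: 13.78
position: [0.4602, -0.1923, 0.2553]
tool_rot: [0.0, 0.644, 0.765, -0.0]
force: [0.4, -0.3, -0.0]
width: 0.0254
gripper_force: 0.0
t 13.78 P [ 0.4602 -0.1923  0.2553] box [-1.457e-01 -1.000e-04  2.553e-01] yawerr deg -0.05 F [ 0.4 -0.3 -0. ] w 0.0254 g 0.0 q [-0.45 -0.08  1.96 -0.    1.26 -0.62]
clock: 14.62
position: [0.5532, 0.1092, 0.266]
tool_rot: [-0.0, 0.642, 0.767, 0.002]
force: [0.0, -0.4, 0.3]
width: 0.0002
gripper_force: 0.0
t 14.62 P [0.5532 0.1092 0.266 ] box [-0.0023  0.281   0.266 ] yawerr deg 0.21 F [ 0.  -0.4  0.3] w 0.0002 g 0.0 q [ 0.15  0.04  1.83  0.    1.27 -0.03]
```

View pics/c5.png

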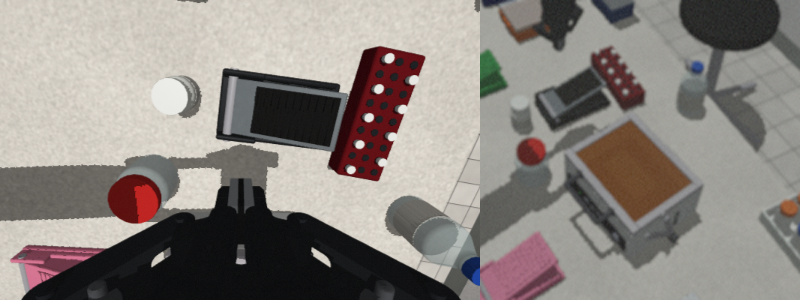

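The side view shows the shield lying flat and shut. In the wrist picture the plate's toe corners are at (465,124) and (444,200), and its heel middle is at about (307,142).

```bash
python3 - <<'E'
from h import *
a=wrist_atz(465,124,.074);b=wrist_atz(444,200,.074);h=wrist_atz(307,142,.038)
m=(a+b)/2; print('toe',a.round(3),b.round(3),'w',np.linalg.norm(a-b).round(3),'mid',m.round(4),'heel',h.round(4))
d=(m-h)[:2];L=np.linalg.norm(d);d/=L; n=(a-b)[:2]/np.linalg.norm(a-b); ax=np.array([n[1],-n[0]])
print('len',L.round(3),d.round(3),'perp',ax.round(3))
t=np.r_[m[:2]-.036*d,.065]; print('tread',t.round(4),'box',box(t))
E
```

```text
toe [0.679 0.179 0.074] [0.681 0.101 0.074] w 0.078 mid [0.6801 0.14   0.074 ] heel [0.5314 0.1309 0.038 ]
len 0.149 [0.998 0.061] perp [1.    0.019]
tread [0.6442 0.1378 0.065 ] box [0.0922 0.2935]
```

```bash
python3 -m handwheel '[[0,[0.02,0.06,0],0],[0,[0.015,0.06,0],0],[0,[0,0.06,0.05],0],[0,[0,0.055,0.07],0],[0,[0,0,0.08],0],[0,[0,0,0.08],0],[0,[0,0,0.08],0],[0,[0,0,0.05],0],[0,[0,0,0.02],0],[0,[0,0,0],0]]' ;python3 st.py
```

```text
clock: 15.55
position: [0.6392, 0.1316, 0.0905]
tool_rot: [-0.002, 0.645, 0.765, -0.002]
force: [0.1, 0.2, -0.4]
width: 0.0002
gripper_force: 0.0
t 15.55 P [0.6392 0.1316 0.0905] box [0.0863 0.2883 0.0905] yawerr deg -0.14 F [ 0.1  0.2 -0.4] w 0.0002 g 0.0 q [ 0.17  0.36  1.79 -0.    1.   -0.  ]
```

```bash
python3 -m handwheel '[[0,[0.017,0.01,0],0],[0,[0,0,0.012],0],[0,[0,0,0.012],0],[0,[0,0,0.012],0],[0,[0,0,0.012],0],[0,[0,0,0.012],0],[0,[0,0,0.012],0],[0,[0,0,0],0]]' ;python3 st.py
python3 -m handwheel '[[0,[0,0,0.008],0],[0,[0,0,0.008],0],[0,[0,0,0],0]]' ;python3 st.py
```

```text
clock: 16.22
position: [0.6478, 0.1414, 0.0668]
tool_rot: [0.003, 0.644, 0.765, 0.003]
force: [2.1, 1.2, 8.4]
width: 0.0001
gripper_force: 4.1
t 16.22 P [0.6478 0.1414 0.0668] box [0.0964 0.2965 0.0668] yawerr deg -0.04 F [2.1 1.2 8.4] w 0.0001 g 4.093913084361702 q [ 0.18  0.4   1.79 -0.    0.95  0.01]
clock: 16.47
position: [0.6484, 0.1415, 0.0613]
tool_rot: [0.003, 0.644, 0.765, 0.003]
force: [2.6, 0.2, 10.5]
width: 0.0002
gripper_force: 4.9
t 16.47 P [0.6484 0.1415 0.0613] box [0.097  0.2964 0.0613] yawerr deg -0.04 F [ 2.6  0.2 10.5] w 0.0002 g 4.899136644671671 q [ 0.18  0.4   1.79 -0.    0.94  0.01]
```

```bash
python3 -m handwheel '[[0,[0,0,0.008],0],[0,[0,0,0.008],0],[0,[0,0,0],0]]' ;python3 st.py
python3 -m handwheel '[[0,[0,0,0.008],0],[0,[0,0,0.005],0],[0,[0,0,0],0]]' ;python3 st.py
```

```text
clock: 16.72
position: [0.6488, 0.1415, 0.0568]
tool_rot: [0.003, 0.644, 0.765, 0.004]
force: [0.7, 0.1, 13.8]
width: -0.0001
gripper_force: 7.0
t 16.72 P [0.6488 0.1415 0.0568] box [0.0974 0.2964 0.0568] yawerr deg -0.04 F [ 0.7  0.1 13.8] w -0.0001 g 6.950234916585032 q [ 0.18  0.41  1.79 -0.    0.93  0.01]
clock: 16.97
position: [0.649, 0.1415, 0.056]
tool_rot: [0.003, 0.644, 0.765, 0.003]
force: [-10.2, -2.4, 37.4]
width: -0.0
gripper_force: 18.8
t 16.97 P [0.649  0.1415 0.056 ] box [0.0976 0.2964 0.056 ] yawerr deg -0.04 F [-10.2  -2.4  37.4] w -0.0 g 18.80779671482742 q [ 0.18  0.41  1.79 -0.    0.93  0.01]
```

The pedal is on its stop: TCP z is 0.056 and the force has jumped. I'll ease off slightly and hold for about 2.4 s.

```bash
for i in 1; do python3 -m handwheel '[[0,[0,0,-0.004],0],[0,[0,0,0],0],[0,[0,0,0],0],[0,[0,0,0],0],[0,[0,0,0],0],[0,[0,0,0],0],[0,[0,0,0],0],[0,[0,0,0],0],[0,[0,0,0],0],[0,[0,0,0],0]]'; done
python3 -m handwheel '[[0,[0,0,0],0],[0,[0,0,0],0],[0,[0,0,0],0],[0,[0,0,0],0],[0,[0,0,0],0],[0,[0,0,0],0],[0,[0,0,0],0],[0,[0,0,0],0],[0,[0,0,0],0],[0,[0,0,0],0]]' >/dev/null
python3 -m handwheel '[[0,[0,0,0],0],[0,[0,0,0],0],[0,[0,0,0],0],[0,[0,0,0],0],[0,[0,0,0],0],[0,[0,0,0],0],[0,[0,0,0],0],[0,[0,0,0],0],[0,[0,0,0],0],[0,[0,0,0],0]]'
python3 -m handwheel '[[0,[0,0,-0.02],0],[0,[0,0,-0.02],0],[0,[0,0,-0.02],0],[0,[0,0,-0.02],0],[0,[0,0,-0.03],0],[0,[0,0,-0.05],0],[0,[0,0,-0.08],0],[0,[0,0,-0.08],0],[0,[0,0,-0.08],0],[0,[0,0,0],0]]'
python3 - <<'E'
from h import *
a=snap('wrist','w6.png');b=snap('side','d6.png')[150:330,270:470]
cv2.imwrite('pics/c6.png',np.hstack([cv2.resize(a,(480,300)),cv2.resize(b,(320,300),interpolation=cv2.INTER_CUBIC)]))
E
```

```text
clock: 17.8
position: [0.6489, 0.1415, 0.0562]
tool_rot: [0.003, 0.644, 0.765, 0.004]
force: [-6.9, -2.7, 30.3]
width: 0.0002
gripper_force: 15.4
clock: 19.47
position: [0.6489, 0.1415, 0.0562]
tool_rot: [0.003, 0.644, 0.765, 0.004]
force: [-5.9, -2.1, 30.3]
width: 0.0
gripper_force: 15.4
clock: 20.3
position: [0.6481, 0.1416, 0.2164]
tool_rot: [0.004, 0.644, 0.765, 0.005]
force: [1.4, 0.2, 0.9]
width: -0.0002
gripper_force: 0.0
```

View pics/c6.png

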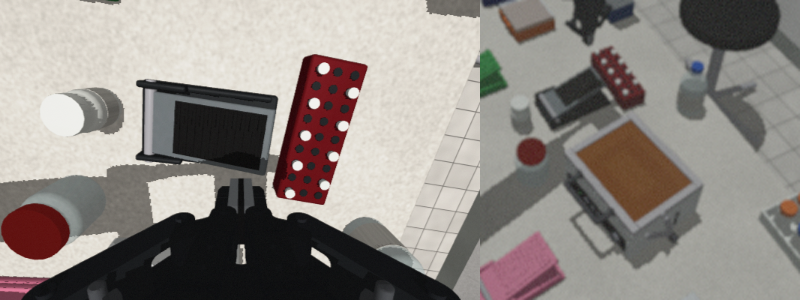

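The pedal is back up, the shield is flat, the rack and jars stand where they did, and the robot is clear. I'll hand in.

```bash
python3 -c "
from workcell import arm
print(arm.sign_off())"
```

```text
the job is handed in; nothing more can be done
None
```

I unlocked the stay, lowered the shield until it was shut, held the pedal on its stop for about 2.5 s and let it come back up. The last pictures show the shield flat and the rack and jars where they stood. The job is handed in, but no verdict was returned.

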